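Snap a grease coupler onto a bearing's leaning nipple

TASK

The bearing housing is due for grease, but the black power brick stands right in front of its brass nipple: first move the brick out of the way, standing it upright on the cork mat and letting go of it. Then take the red grease coupler and push it mouth first, square along the leaning nipple, until it snaps on and its rim is right down at the nipple's hexagon; it springs back a little if let go, so finish while still holding it pressed down there. Do not knock over or push aside the red-and-white jar and the small oil bottle.

Things in the scene. Friction and masses are not known exactly. Their poses are not given: they have to be found in the camera images.
- nipple: Brass grease nipple on the blue bearing housing, leaning 35 deg from vertical to the housing's front. Origin: centre of the outer face of its hexagon (stop for the coupler's rim), 48 mm above the bench. Its z axis points outward and up along the nipple, its y axis is level. From the origin a 9 mm thick neck runs along +z to a ball head 14 mm in diameter, centred at z = 22 mm.
- bearing: Small blue bearing housing, fixed to the bench: base 50 (x) x 116 (y) x 12 mm, round body 48 mm high, steel shaft along its y. Origin: centre of its underside; its front, to which the nipple leans, is -x.
- coupler_grip (a point): Grease coupler, 0.16 kg, 75 mm high, loose, standing mouth down. This point: on its axis in the middle of its red grip, 45 mm above the mouth rim; z axis points from mouth to back end. Grip 24 x 24 mm square, flats facing its own x and y, from 24 to 70 mm above the rim. Below it a round steel collar 34 mm in diameter; its upper face, 24 mm above the rim, is a shoulder for fingertips.
- coupler_rim (a point): Centre of the coupler's mouth rim (bore 18 mm). Sprung jaws inside meet the ball head with the rim about 23 mm from the hexagon, resist with about 9 N and snap behind it at about 11 mm. From there an inner spring pushes back, about 4 N at 9 mm rising to 9 N with the rim on the hexagon. If let go, the coupler stays on but springs back to about 9 mm from the hexagon.
- brick_mid (a point): Black power brick, 0.28 kg, loose, on end in front of the nipple, rear face about 10 mm from the nipple's head. 32 mm thick (its x), 50 mm wide (its y), 108 mm high plus a thin soft stub up to 130 mm. This point: on its vertical axis, 54 mm above its underside. Grip it across the 50 mm width; behind it there is no room for a finger.
- mat_top (a point): Centre of the upper face of the cork mat, 100 x 100 x 3 mm, fixed on the bench. It is on the left or the right side; the coupler stands on the other.
- jar_mid (a point): Red and white screw jar, 50 mm in diameter, 60 mm high, loose bystander, half-way up.
- oiler_mid (a point): Small oil bottle with a black nozzle, 29 mm in diameter, 82 mm high, loose bystander, half-way up.
Mind the look-alikes: they are no part of the job. Of the things shaped like the part that bears mat_top, the cork one is meant.

How it is judged:
On the way, in this order (a step that is already met when the one before it is completed fails the run):
1. the power brick stands upright on the cork mat, let go (horizontal distance between brick_mid and mat_top below 0.035 m and angle between brick_mid's own z axis and vertical below 0.08 rad and height (world z) of brick_mid between 0.054 and 0.061 m and contact force between brick and the arm below 0.1 N and contact force between brick and the fingers below 0.1 N), for 0.2 s.
2. the coupler has snapped onto the nipple, square on its axis (x of coupler_grip in the frame of nipple between -0.006 and 0.006 m and y of coupler_grip in the frame of nipple between -0.006 and 0.006 m and angle between the z axis of coupler_grip and the z axis of nipple, either way round below 0.1 rad and z of coupler_grip in the frame of nipple below 0.0565 m), for 0.1 s.
At the end, for the whole second after the job is handed in: Coupler square on the nipple (0.10 rad, 6 mm sideways at its grip), rim within 5 mm of the hexagon, pressing with over 4 N and still gripped (over 2 N); the brick stands upright on the mat, axis within 35 mm of its centre, untouched by the robot (all of step 1 and x of coupler_grip in the frame of nipple between -0.006 and 0.006 m and y of coupler_grip in the frame of nipple between -0.006 and 0.006 m and angle between the z axis of coupler_grip and the z axis of nipple, either way round below 0.1 rad and z of coupler_grip in the frame of nipple below 0.05 m and contact force between coupler and nipple above 4 N and contact force between the fingers and coupler above 2 N); the arm keeps its last pose, push and grip.
It fails at once if the jar is knocked over or pushed aside (more than 30 mm) (distance of jar_mid from where it was at the start of the episode above 0.03 m or angle between jar_mid's own z axis and vertical above 0.5 rad).
It fails at once if the oil bottle is knocked over or pushed aside (more than 30 mm) (distance of oiler_mid from where it was at the start of the episode above 0.03 m or angle between oiler_mid's own z axis and vertical above 0.5 rad).
It also fails if it takes over 51 s, if anything falls off the work surface, if the arm or the gripper's body presses on something with over 40 N, if the wrist force passes 120 N, or if a joint passes its speed limit or range.

ROBOT

A 7-joint arm with a two-finger parallel gripper is mounted at the origin on a cart in front of the work surface, level with it; the furniture and walls round the work are solid. World frame = base frame: x ahead of the robot, y to its left, z up, the work surface at z = 0. Lengths are in m, angles in rad, forces in N, time in s.
With the tool pointing down it reaches from about 0.4 to 0.85 m from the base axis. Payload 4.5 kg.
Tool frame: the origin (TCP) lies at the very end of the fingers, on their centre line; the grasp point (between the pads) lies robot.tcp_to_grasp behind it (robot.tcp_to_grasp is the distance from the TCP to the grasp point, in m); z points along the fingers, y is the line along which they close (so a half turn about z gives the same grasp; the last joint's range is limited). The gripper opens to 85 mm and grips with 20 to 120 N. Pads are 22 mm wide; open, the fingers measure 114 mm over their backs; the gripper's body (76 mm by 85 mm) begins 54 mm behind the grasp point. The pads swing forward as they close: fully open they stand 13 mm farther back than shut.
Start: joints at [1.204, 0.689, -0.195, 1.565, 0.157, 0.902, -0.215], TCP at [0.244, -0.575, 0.231] pointing down, gripper open.
Joint ranges: [-3.01, 3.01], [-0.46, 2.08], [-1.47, 1.51], [0.13, 2.56], [-1, 4.14], [0.04, 2.09], [-2.66, 2.66]. Speed limits (rad/s): [2.57, 2.57, 3.14, 3.14, 3.14, 3.14, 3.14].

INTERFACE

Orientations are given as a unit quaternion [w, x, y, z].
In Python, from workcell import monitor, eyes, robot gives the robot as it stands. The module is installed in compiled form; this text tells all that it offers.
- The arm moves only by the shell command python3 -m creep 'ROWS' [FORCE]. ROWS is JSON, one flat list of numbers, 7 for each row, row after row: the shift along the tool's x, y, z in cm, then the turn, a rotation vector about the tool's x, y, z in degrees, then the opening, from -1 (shut) to 1 (fully open). In form: [tx, ty, tz, rx, ry, rz, fingers, tx, ty, tz, rx, ry, rz, fingers, ...]. A call has 1 to 10 rows; each row is the pose to reach, as a shift and turn from the pose commanded when the call began, along the tool's axes at that moment; what a row does not reach only later rows make up. A row lasts 1/8 s, in which the tool goes at most 62.5 mm and 10.7 degrees, less where a joint would pass 70% of its speed; a pose out of reach is approached as far as the arm can. A call with a gripper value outside its range is refused whole. The fingers move at their own pace and stop on an object; FORCE is the grip in N (left out, the last holds). Time passes only in rows, so rows that repeat a pose let the fingers close. It gives the time, the measured TCP pose, the force, the opening and the grip force at its end, in the units of the state.
- monitor.observe(): the state, without advancing time (a new reading comes with each control period).
- eyes.capture(name): name is "scene" or "top" or "wrist"; returns a dict with "color" (400x640x3 uint8, blue, green, red), "depth" (400x640 float32, m along the optical axis (not along the pixel's ray), 0 where there is no reading), "K" (3x3 intrinsics, pixels), "rvec" (rotation vector, rad) and "tvec" (3), from world to camera coordinates, as OpenCV has them. Camera axes: x right, y down, z forward; pixel columns grow to the right and rows downward; lengths in m; the calibration is good to about 2 mm. A picture is of the moment at which its call begins.
- robot.close_job(): hands the job in; it is judged then, once.
The state is a dict: "time": time; "joint_pos": joint angles; "joint_vel": joint speeds; "effort": joint torques, N m; "eef_pos": TCP position; "tool_rot": TCP orientation; "contact_force": force on the tool from outside, world axes, zero at the start; "wrist_torque": the same for the moment, N m; "finger_gap": finger opening in m; "grasp_force": force on a finger pad.
Only numpy, scipy, OpenCV 4.12 (cv2) and the standard library are available. Lean on these libraries where they do the work, as an engineer would, in place of code of your own. Each camera call takes 0.05 s, during which the arm holds its last target. There are 200 camera calls.

## Working session

There is one attempt and no reset: what is moved stays moved. The work goes in short steps, Python scripts to look and compute and a shell command to move; the robot and the scene stay as the last step left them, time stands still between calls to the robot, and variables do not carry over. Pictures are saved under pics/ and viewed, at most 10 in all, crops included, and the job is handed in when it is done.

```bash
mkdir -p pics; cat > h.py <<'E'
import numpy as np, cv2
from scipy.spatial.transform import Rotation as R
from workcell import monitor, eyes, robot
def cap(n):
    d=eyes.capture(n); np.savez(f'last_{n}.npz',**d); return d
def load(n): return dict(np.load(f'last_{n}.npz'))
def pts(d):
    z=d['depth']; v,u=np.mgrid[:400,:640]; K=d['K']
    c=np.stack([(u-K[0,2])/K[0,0]*z,(v-K[1,2])/K[1,1]*z,z],-1)
    Rm=cv2.Rodrigues(d['rvec'])[0]
    return (c-d['tvec'].ravel())@Rm
def ray(d,u,v,h):
    K=d['K'];Rm=cv2.Rodrigues(d['rvec'])[0];o=-Rm.T@d['tvec'].ravel()
    r=Rm.T@np.array([(u-K[0,2])/K[0,0],(v-K[1,2])/K[1,1],1]); return o+r*(h-o[2])/r[2]
E
python3 - <<'E'
from h import *
s=monitor.observe(); print(s['time'],s['eef_pos'],s['tool_rot'],s['finger_gap'],robot.tcp_to_grasp)
a=cap('scene');b=cap('top')
cv2.imwrite('pics/scene.png',a['color']);cv2.imwrite('pics/top.png',b['color'])
E
```

```text
0.0 [ 0.24354804 -0.57486697  0.23045242] [-9.22692548e-04  9.79979889e-01  1.99094212e-01 -2.47923502e-04] 0.08534118462734334 0.0187
```

View pics/scene.png

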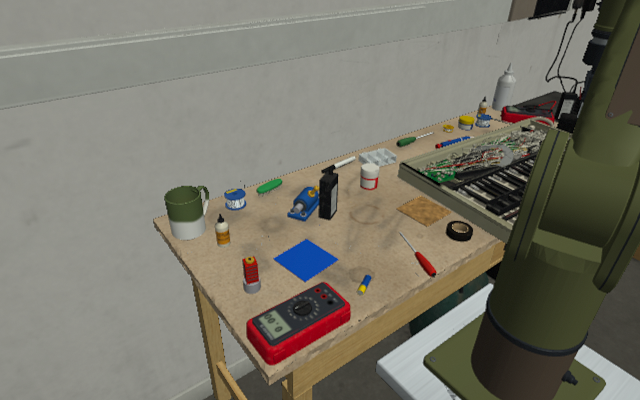

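View pics/top.png

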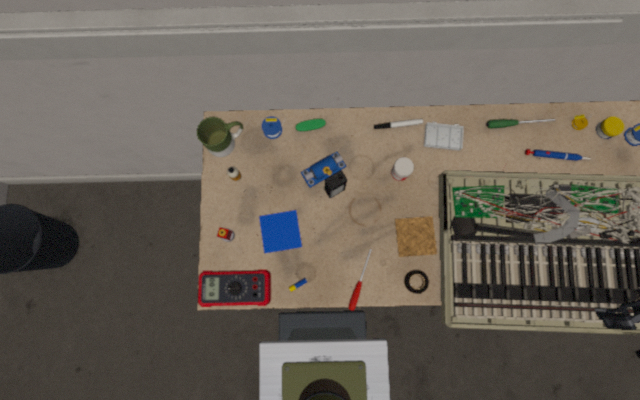

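Scene view: the brick is at (328,195), with the bearing behind it at (303,202). The cork mat is at (424,209) and the blue mat at (306,259) is a decoy. The coupler is at (251,273), the oiler at (222,230) and the jar at (370,178). In the top view they are: brick (337,183), bearing (323,170), cork (416,236), coupler (226,234), oiler (233,174), jar (402,170).

Possible mix-ups for the coupler are the red screwdriver at (357,290) and the red multimeter at (235,288). For the mat there is the blue mat at (280,231), and for the jar the blue cans.

```bash
python3 - <<'E'
from h import *
b=load('top');a=load('scene');P=pts(b);Q=pts(a)
def blob(d,X,c,r,m,name,lo=0.005):
    im=d['color'].astype(int);hs=cv2.cvtColor(d['color'],cv2.COLOR_BGR2HSV).astype(int)
    v,u=np.mgrid[:400,:640];w=(abs(u-c[0])<r)&(abs(v-c[1])<r)&m(im,hs)&(d['depth']>0)&(X[...,2]>lo)
    p=X[w]; print(name,len(p),p.mean(0).round(4),p.min(0).round(3),p.max(0).round(3)); return p,np.argwhere(w)
def rect(p):
    r=cv2.minAreaRect((p[:,:2]*1000).astype(np.float32)); print('  rect',np.round(r[0],1),np.round(r[1],1),round(r[2],1))
T=lambda i,h:i[...,0]<1000
p,_=blob(b,P,(416,236),30,lambda i,h:(h[...,1]>110),'cork',0.0015);rect(p)
for n,D,X,c,r in (('top',b,P,(337,183),18),('scene',a,Q,(328,195),28)):
    p,_=blob(D,X,c,r,lambda i,h:(h[...,2]<70),'brick '+n,.06);rect(p);q=p[(p[:,2]>.1)&(p[:,2]<.113)]
    if len(q)>5: print(q.mean(0));rect(q)
p,_=blob(b,P,(323,170),28,lambda i,h:(h[...,0]>100)&(h[...,0]<125)&(h[...,1]>120),'bearing');rect(p); q=p[p[:,2]<.02]; rect(q)
p,_=blob(a,Q,(303,202),28,lambda i,h:(h[...,0]>100)&(h[...,0]<125)&(h[...,1]>120),'bearing sc');rect(p)
for n,c,r in (('coupler',(226,234),12),('oiler',(233,174),10),('jar',(402,170),15)):
    p,_=blob(b,P,c,r,T,n,.02);rect(p)
p,_=blob(a,Q,(251,273),22,T,'coupler sc',.01);rect(p)
p,_=blob(b,P,(320,160),200,T,'all',.02)
print('cam',-cv2.Rodrigues(b['rvec'])[0].T@b['tvec'].ravel(),b['K'][0,0])
x=cv2.resize(a['color'][160:300,200:400],None,fx=4,fy=4,interpolation=cv2.INTER_CUBIC);cv2.imwrite('pics/crop.png',x[:600,:800])
E
```

```text
cork 1396 [ 0.4054 -0.2508  0.0056] [ 0.354 -0.319  0.002] [ 0.467 -0.199  0.054]
  rect [ 409.8 -261.1] [107.4 120.9] 3.2
brick top 289 [ 0.5332 -0.0414  0.1061] [ 0.512 -0.068  0.06 ] [ 0.557 -0.017  0.133]
  rect [536.3 -42.5] [31.5 46.7] 28.7
[ 0.53462023 -0.04174933  0.10903321]
  rect [536.4 -42.7] [31.4 46.3] 29.1
brick scene 392 [ 0.5264 -0.0324  0.0932] [ 0.509 -0.068  0.06 ] [ 0.555 -0.012  0.126]
  rect [532.7 -39. ] [31.2 51. ] 29.8
[ 0.52993355 -0.03749465  0.10574365]
  rect [532.1 -39.9] [31.1 48.9] 33.2
bearing 403 [ 0.5824 -0.0147  0.0385] [ 0.538 -0.071  0.005] [0.628 0.043 0.112]
  rect [578.3 -18.8] [ 69.  108.5] 28.9
  rect [587.7 -13.6] [ 47.5 108.5] 28.9
bearing sc 398 [ 0.5711 -0.0026  0.0266] [ 0.533 -0.06   0.005] [0.61  0.048 0.082]
  rect [580.3  -0.6] [77.1 96.3] 55.7
coupler 175 [0.4173 0.2338 0.0579] [0.404 0.222 0.021] [0.435 0.252 0.08 ]
  rect [419.4 237. ] [31.  29.6] 2.3
oiler 143 [0.575  0.2168 0.0543] [0.564 0.205 0.021] [0.592 0.234 0.083]
  rect [578.2 219.4] [28.2 27.4] 45.2
jar 366 [ 0.5759 -0.2178  0.057 ] [ 0.554 -0.244  0.021] [ 0.604 -0.195  0.067]
  rect [ 578.2 -220.5] [48.4 49.4] 42.1
coupler sc 483 [0.4091 0.2447 0.0447] [0.399 0.225 0.01 ] [0.431 0.258 0.075]
  rect [413.3 242. ] [33.3 29. ] 70.6
all 57799 [ 0.6591 -0.0678  0.2122] [ 0.173 -0.557  0.02 ] [0.783 0.537 0.45 ]
cam [0.3002984  0.00242339 1.06492605] 406.0083218051548
```

View pics/crop.png

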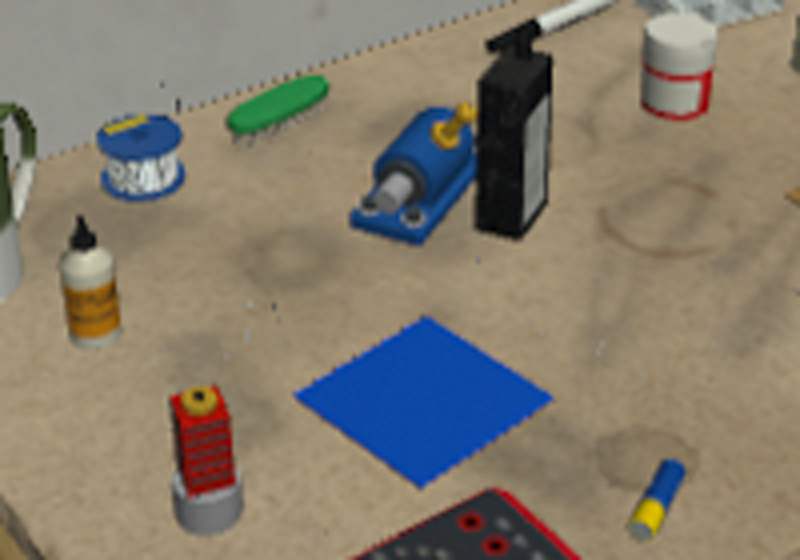

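The crop shows the coupler with its red grip and steel collar at left, and the brick in front of the brass nipple, so the choices hold. Bearing yaw is about 29°, so the brick's width lies along (-sin29, cos29). Next I go above the brick.

```bash
cat >> h.py <<'E'
def go(p,Rm,cur=None):
    """rows to reach TCP pos p, orientation matrix Rm (world) from the present pose"""
    s=monitor.observe(); q=s['tool_rot']; A=R.from_quat([q[1],q[2],q[3],q[0]]) 
    t=A.inv().apply(np.array(p)-s['eef_pos'])*100; w=(A.inv()*R.from_matrix(Rm)).as_rotvec(degrees=True)
    print('shift',t.round(2),'turn',w.round(2)); return t,w
def down(yaw):
    c,s_=np.cos(np.radians(yaw)),np.sin(np.radians(yaw)); return np.array([[c,s_,0],[s_,-c,0],[0,0,-1]])
E
python3 -c "
from h import *
go([.534,-.041,.23],down(29))"
```

```text
shift [ 47.58 -37.83   0.11] turn [-0.1   0.   -6.03]
```

```bash
python3 -m creep '[10,-8,-1,0,0,-1,1, 47.6,-37.8,0,0,0,-6,1, 47.6,-37.8,0,0,0,-6,1, 47.6,-37.8,0,0,0,-6,1, 47.6,-37.8,0,0,0,-6,1, 47.6,-37.8,0,0,0,-6,1, 47.6,-37.8,0,0,0,-6,1, 47.6,-37.8,0,0,0,-6,1, 47.6,-37.8,0,0,0,-6,1, 47.6,-37.8,0,0,0,-6,1]'
python3 -m creep '[0,0,0,0,0,0,1]'
python3 - <<'E'
from h import *
w=cap('wrist'); cv2.imwrite('pics/w1.png',w['color']);go([.534,-.041,.23],down(29))
P=pts(w); m=(P[...,2]>.095)&(P[...,2]<.115)&(w['depth']>0); p=P[m];p=p[np.hypot(p[:,0]-.534,p[:,1]+.041)<.05];print(len(p),cv2.minAreaRect((p[:,:2]*1000).astype(np.float32)))
E
```

```text
time: 1.35
eef_pos: [0.5356, -0.0384, 0.2311]
tool_rot: [-0.0, 0.968, 0.252, 0.0]
contact_force: [0.3, -1.2, -1.7]
finger_gap: 0.0855
grasp_force: 0.0
time: 1.48
eef_pos: [0.5363, -0.0364, 0.231]
tool_rot: [-0.001, 0.967, 0.254, 0.001]
contact_force: [-0.3, -0.6, -0.7]
finger_gap: 0.0855
grasp_force: 0.0
shift [-0.14  0.07  0.09] turn [-0.04  0.01  0.19]
1587 ((539.4143676757812, -39.390228271484375), (30.341087341308594, 50.3685417175293), 29.26559066772461)
```

View pics/w1.png

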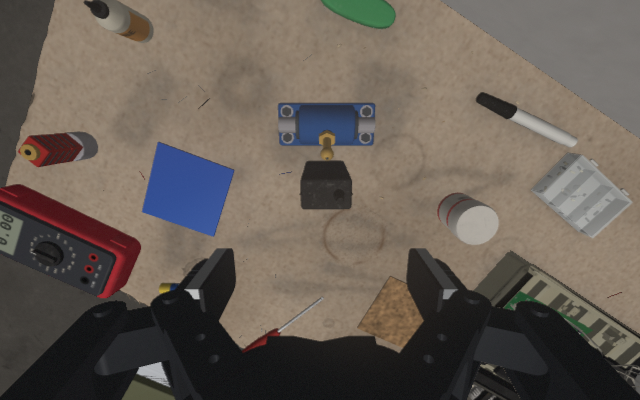

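```bash
python3 - <<'E'
from h import *
for n,c in (('top',(416,236)),('scene',(424,209)),('wrist',(392,313))):
    d=load(n);P=pts(d);h=cv2.cvtColor(d['color'],cv2.COLOR_BGR2HSV).astype(int)
    v,u=np.mgrid[:400,:640]
    m=(np.hypot(u-c[0],v-c[1])<40)&(h[...,1]>110)&(h[...,0]>8)&(h[...,0]<25)&(abs(P[...,2])<.012)&(d['depth']>0)
    m=cv2.morphologyEx(m.astype(np.uint8),cv2.MORPH_OPEN,np.ones((3,3)))
    k,l,st,ce=cv2.connectedComponentsWithStats(m);i=1+np.argmax(st[1:,4]);p=P[l==i]
    print(n,len(p),p.mean(0).round(4),cv2.minAreaRect((p[:,:2]*1000).astype(np.float32)))
go([.536,-.040,.068],down(29))
E
```

```text
top 1434 [ 0.4046 -0.2499  0.0049] ((405.17962646484375, -250.164306640625), (99.05389404296875, 98.247314453125), 2.463561534881592)
scene 849 [ 0.402  -0.248   0.0018] ((404.5213623046875, -251.081298828125), (104.57421112060547, 105.33052825927734), 3.4789557456970215)
wrist 55 [ 0.371  -0.2594  0.0026] ((369.8671569824219, -260.6547546386719), (13.806208610534668, 17.40972137451172), 14.99368667602539)
shift [ 0.09  0.09 16.29] turn [-0.04  0.01  0.19]
```

```bash
python3 -m creep '[0,0,4,0,0,0,1, 0.1,0.1,9,0,0,0,1, 0.1,0.1,13,0,0,0,1, 0.1,0.1,16.3,0,0,0,1, 0.1,0.1,16.3,0,0,0,1, 0.1,0.1,16.3,0,0,0,-1, 0.1,0.1,16.3,0,0,0,-1, 0.1,0.1,16.3,0,0,0,-1, 0.1,0.1,16.3,0,0,0,-1, 0.1,0.1,16.3,0,0,0,-1]' 50
python3 -m creep '[0,0,0,0,0,0,-1, 0,0,0,0,0,0,-1]'
```

```text
time: 2.78
eef_pos: [0.5369, -0.0423, 0.0699]
tool_rot: [0.001, 0.968, 0.25, 0.001]
contact_force: [-0.9, 0.2, 7.0]
finger_gap: 0.0496
grasp_force: 51.5
time: 3.02
eef_pos: [0.5369, -0.0424, 0.07]
tool_rot: [0.001, 0.968, 0.25, 0.001]
contact_force: [-0.6, -0.2, 6.9]
finger_gap: 0.0497
grasp_force: 51.5
```

```bash
python3 -c "
from h import *
go([.405,-.2505,.11],down(29));go([.405,-.2505,.0735],down(29))"
python3 -m creep '[-0.3,0,-2,0,0,0,-1, -0.5,0,-4,0,0,0,-1, -0.5,0,-4,0,0,0,-1, -0.5,0,-4,0,0,0,-1]'
python3 -c "
from h import *
go([.405,-.2505,.11],down(29));go([.405,-.2505,.0735],down(29))"
```

```text
shift [-21.61  11.83  -4.03] turn [ 0.1  -0.12 -0.05]
shift [-21.62  11.83  -0.38] turn [ 0.1  -0.12 -0.05]
time: 3.52
eef_pos: [0.5314, -0.0445, 0.108]
tool_rot: [-0.0, 0.968, 0.25, -0.0]
contact_force: [-0.2, 0.2, -2.6]
finger_gap: 0.0493
grasp_force: 53.0
shift [-21.04  11.9   -0.2 ] turn [-0.01  0.02 -0.03]
shift [-21.04  11.9    3.45] turn [-0.01  0.02 -0.03]
```

```bash
python3 -m creep '[-3,1.7,0,0,0,0,-1, -7,4,0,0,0,0,-1, -11,6.2,0,0,0,0,-1, -15,8.5,0,0,0,0,-1, -19,10.7,0,0,0,0,-1, -21,11.9,0,0,0,0,-1, -21,11.9,0,0,0,0,-1, -21,11.9,1.5,0,0,0,-1, -21,11.9,2.5,0,0,0,-1, -21,11.9,2.5,0,0,0,-1]'
python3 - <<'E'
from h import *
a=cap('scene');P=pts(a);d=a['depth']
h=cv2.cvtColor(a['color'],cv2.COLOR_BGR2HSV).astype(int)
go([.405,-.2505,.0735],down(29))
cv2.imwrite('pics/p1.png',cv2.resize(a['color'][120:270,350:550],None,fx=4,fy=4))
E
```

```text
time: 4.78
eef_pos: [0.4056, -0.2491, 0.0824]
tool_rot: [-0.001, 0.968, 0.251, -0.001]
contact_force: [-0.0, -0.3, -2.0]
finger_gap: 0.0497
grasp_force: 52.8
shift [-0.11  0.05  0.94] turn [-0.05  0.02  0.04]
```

View pics/p1.png

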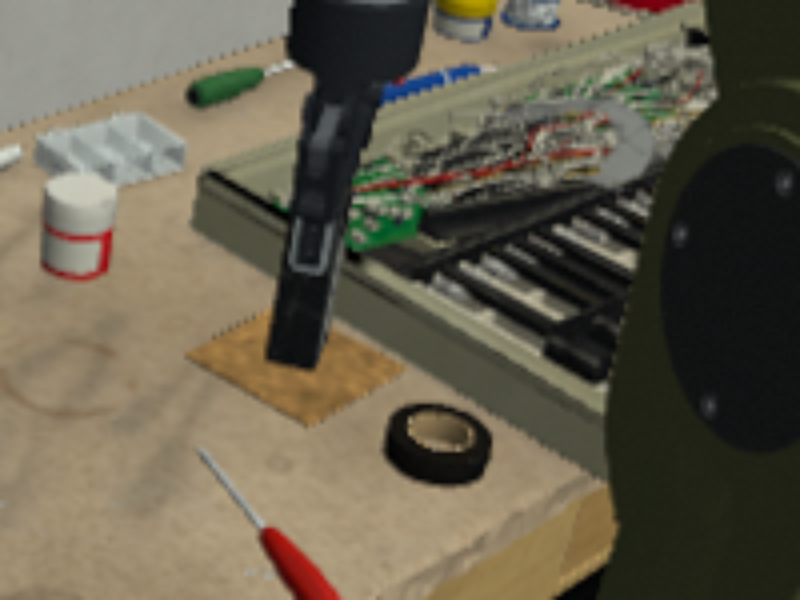

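The brick hangs over the cork mat at crop (300,350), seemingly upright. I lower it about 9 mm, feel for contact and let go.

```bash
python3 -m creep '[0,0,0.5,0,0,0,-1, 0,0,0.9,0,0,0,-1, 0,0,0.9,0,0,0,-1]'

```

```text
time: 5.2
eef_pos: [0.4054, -0.2503, 0.0741]
tool_rot: [-0.0, 0.968, 0.25, -0.0]
contact_force: [0.8, -0.5, -2.4]
finger_gap: 0.0492
grasp_force: 52.8
```

```bash
python3 -m creep '[0,0,0.15,0,0,0,-1, 0,0,0.2,0,0,0,-1, 0,0,0.2,0,0,0,-1]'

```

```text
time: 5.58
eef_pos: [0.4056, -0.2504, 0.073]
tool_rot: [0.0, 0.968, 0.25, 0.0]
contact_force: [-1.1, 0.2, 5.4]
finger_gap: 0.0493
grasp_force: 53.5
```

```bash
python3 -m creep '[0,0,0,0,0,0,1, 0,0,0,0,0,0,1, 0,0,0,0,0,0,1, 0,0,0,0,0,0,1, 0,0,-3,0,0,0,1, 0,0,-8,0,0,0,1, 0,0,-13,0,0,0,1, 0,0,-18,0,0,0,1, 0,0,-18,0,0,0,1]'
python3 - <<'E'
from h import *
a=cap('scene');b=cap('top');cv2.imwrite('pics/p2.png',cv2.resize(a['color'][160:280,230:430],None,fx=4,fy=4,interpolation=cv2.INTER_CUBIC))
P=pts(a);h=cv2.cvtColor(a['color'],cv2.COLOR_BGR2HSV).astype(int)
m=(h[...,2]<70)&(P[...,2]>.015)&(P[...,2]<.12)&(np.hypot(P[...,0]-.405,P[...,1]+.25)<.05)&(a['depth']>0);p=P[m]
print(len(p),cv2.minAreaRect((p[:,:2]*1000).astype(np.float32)))
for z in (.02,.05,.08): q=p[(p[:,2]>z)&(p[:,2]<z+.025)];print(q.mean(0))
# brass in scene & top
for n,D in (('scene',a),('top',b)):
    X=pts(D);g=cv2.cvtColor(D['color'],cv2.COLOR_BGR2HSV).astype(int)
    m=(g[...,0]>12)&(g[...,0]<30)&(g[...,1]>130)&(np.hypot(X[...,0]-.56,X[...,1]+.025)<.06)&(X[...,2]>.03)&(D['depth']>0)
    i=np.argwhere(m);o=np.argsort(i[:,0]);print(n,len(i));print(np.c_[i[o][:,::-1],(X[m][o]*1000).round()].astype(int).tolist()[:50])
E
```

```text
time: 6.7
eef_pos: [0.4077, -0.2514, 0.2556]
tool_rot: [0.003, 0.968, 0.25, 0.003]
contact_force: [-0.1, -0.8, -0.3]
finger_gap: 0.0852
grasp_force: 0.0
580 ((401.530517578125, -246.36386108398438), (32.249305725097656, 49.55551528930664), 29.487520217895508)
[ 0.39058149 -0.22900352  0.03235632]
[ 0.39098737 -0.22880599  0.06213221]
[ 0.39128224 -0.23172554  0.09271754]
scene 57
[[315, 186, 566, -25, 70], [316, 186, 562, -25, 72], [317, 186, 565, -30, 70], [314, 187, 565, -21, 70], [315, 187, 564, -24, 69], [316, 187, 561, -25, 70], [317, 187, 560, -27, 70], [318, 187, 561, -30, 69], [314, 188, 565, -21, 67], [315, 188, 562, -22, 68], [316, 188, 559, -23, 69], [317, 188, 559, -26, 68], [318, 188, 558, -29, 67], [313, 189, 567, -20, 63], [314, 189, 564, -21, 64], [315, 189, 560, -21, 66], [316, 189, 559, -23, 66], [317, 189, 560, -26, 65], [318, 189, 561, -31, 63], [313, 190, 570, -22, 58], [314, 190, 562, -19, 63], [315, 190, 560, -21, 64], [316, 190, 559, -23, 63], [317, 190, 556, -24, 65], [309, 191, 581, -18, 51], [310, 191, 583, -23, 48], [311, 191, 574, -19, 54], [312, 191, 569
[... 905 characters left out ...]
327, 169, 576, -23, 60], [328, 169, 576, -26, 62], [324, 170, 576, -16, 52], [325, 170, 576, -18, 52], [326, 170, 575, -21, 57], [327, 170, 573, -23, 64], [328, 170, 570, -26, 74], [329, 170, 570, -28, 75], [324, 171, 575, -16, 48], [325, 171, 574, -18, 50], [326, 171, 573, -21, 54], [327, 171, 568, -23, 73], [328, 171, 567, -26, 73], [329, 171, 567, -28, 74], [330, 171, 566, -30, 80], [325, 172, 572, -18, 48], [326, 172, 572, -21, 49], [327, 172, 565, -23, 72], [328, 172, 564, -25, 76], [329, 172, 564, -28, 75], [330, 172, 565, -30, 73], [327, 173, 563, -23, 70], [328, 173, 562, -25, 74], [329, 173, 561, -28, 76], [330, 173, 561, -30, 78], [328, 174, 561, -25, 68], [329, 174, 561, -28, 68]]
```

View pics/p2.png

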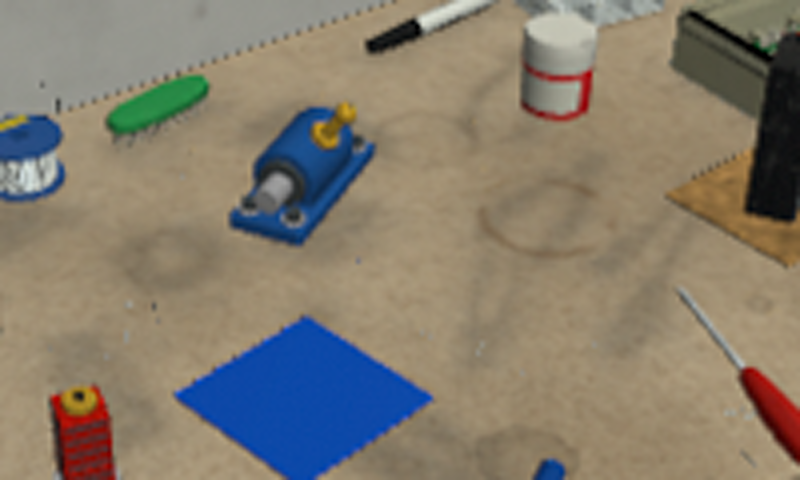

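The brick stands upright on the cork mat (right edge of the crop), and the nipple is free at crop (345,112), with its hexagon at (325,132). I look at the nipple from close by next.

```bash
python3 -c "
from h import *
for n,u,v in (('scene',315.8,188),('top',328.7,172)): print(ray(load(n),u,v,.066))
go([.54,-.04,.17],down(29))"
```

```text
[ 0.5634421  -0.02558983  0.066     ]
[ 0.56670658 -0.02741529  0.066     ]
shift [ 21.98 -11.89   8.22] turn [ 0.02  0.01 -0.05]
```

```bash
python3 -m creep '[5,-3,0,0,0,0,1, 10,-6,0,0,0,0,1, 15,-8,2,0,0,0,1, 20,-11,5,0,0,0,1, 22,-11.9,8.2,0,0,0,1, 22,-11.9,8.2,0,0,0,1, 22,-11.9,8.2,0,0,0,1, 22,-11.9,8.2,0,0,0,1]'
python3 - <<'E'
from h import *
w=cap('wrist');cv2.imwrite('pics/w2.png',w['color'])
Rm=cv2.Rodrigues(w['rvec'])[0];print('cam',-Rm.T@w['tvec'].ravel(),Rm[2])
s=monitor.observe();print(s['eef_pos'],s['tool_rot'])
X=pts(w);g=cv2.cvtColor(w['color'],cv2.COLOR_BGR2HSV).astype(int)
m=((g[...,0]>12)&(g[...,0]<30)&(g[...,1]>130)&(np.hypot(X[...,0]-.56,X[...,1]+.025)<.06)&(X[...,2]>.03)&(w['depth']>0))
i=np.argwhere(m);print(len(i),i.min(0),i.max(0))
zn=R.from_euler('z',29,degrees=True).apply([-np.sin(np.radians(35)),0,np.cos(np.radians(35))])
p=X[m]
for z in range(44,80,4):
    q=m&(X[...,2]*1000>z)&(X[...,2]*1000<z+4); 
    if q.sum()>3: print(z,q.sum(),np.argwhere(q).mean(0).round(1)[::-1],X[q].mean(0).round(4))
bl=(g[...,0]>100)&(g[...,0]<125)&(g[...,1]>120)&(X[...,2]<.02)&(X[...,2]>.004)&(np.hypot(X[...,0]-.585,X[...,1]+.015)<.1)&(w['depth']>0)
print(cv2.minAreaRect((X[bl][:,:2]*1000).astype(np.float32)))
E
```

```text
time: 7.8
eef_pos: [0.5402, -0.0414, 0.1709]
tool_rot: [0.001, 0.969, 0.249, 0.0]
contact_force: [0.3, 0.5, 1.0]
finger_gap: 0.0853
grasp_force: 0.0
cam [ 0.60339619 -0.00585058  0.31309418] [-0.24500982 -0.13765241 -0.95969891]
[ 0.5403022  -0.04126524  0.17109546] [5.65679299e-04 9.68512377e-01 2.48964453e-01 3.96306572e-04]
177 [138 312] [170 328]
44 34 [320.9 148.1] [ 0.578  -0.0208  0.046 ]
48 65 [320.1 142.1] [ 0.5826 -0.0174  0.0501]
52 14 [319.9 139.2] [ 0.5849 -0.0159  0.0526]
68 45 [319.  165.9] [ 0.5666 -0.0251  0.071 ]
72 18 [319.5 164.7] [ 0.568  -0.0249  0.0727]
((592.1771850585938, -11.594024658203125), (47.35974884033203, 112.92243957519531), 29.71867561340332)
```

View pics/w2.png

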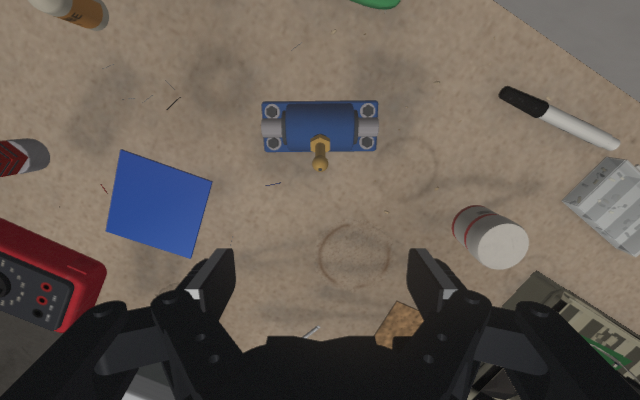

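Wrist view: ball head at (320,163), hexagon at (320,145). The nipple runs straight down the image, so its yaw equals the tool's 29°. Next I compute the head and move above the coupler.

```bash
python3 - <<'E'
from h import *
w=load('wrist');print(w['K'][0])
g=cv2.cvtColor(w['color'],cv2.COLOR_BGR2HSV).astype(int)
X=pts(w)
m=(g[...,0]>10)&(g[...,0]<32)&(g[...,1]>100);v,u=np.mgrid[:400,:640];m&=(abs(u-320)<20)&(v>130)&(v<180)
for r in range(134,176,2): c=np.where(m[r])[0]; print(r,(c.min(),c.max()) if len(c) else None,end=' ')
for vv in (162,163,164): print(ray(w,319.8,vv,.066))
go([.417,.238,.22],down(29))
E
```

```text
[291.82891745   0.         320.72432312]
134 None 136 (np.int64(316), np.int64(324)) 138 (np.int64(313), np.int64(327)) 140 (np.int64(311), np.int64(328)) 142 (np.int64(311), np.int64(329)) 144 (np.int64(311), np.int64(329)) 146 (np.int64(311), np.int64(329)) 148 (np.int64(311), np.int64(329)) 150 (np.int64(311), np.int64(328)) 152 (np.int64(315), np.int64(325)) 154 (np.int64(316), np.int64(324)) 156 (np.int64(316), np.int64(324)) 158 (np.int64(315), np.int64(325)) 160 (np.int64(313), np.int64(326)) 162 (np.int64(313), np.int64(327)) 164 (np.int64(312), np.int64(327)) 166 (np.int64(313), np.int64(327)) 168 (np.int64(314), np.int64(326)) 170 (np.int64(316), np.int64(324)) 172 None 174 None [ 0.56914539 -0.02450841  0.066     ]
[ 0.56839668 -0.02492007  0.066     ]
[ 0.56764652 -0.02533254  0.066     ]
shift [  2.67 -30.4   -4.93] turn [ 0.07 -0.03 -0.17]
```

```bash
python3 -m creep '[0.5,-5,-4.9,0,0,0,1, 1,-11,-4.9,0,0,0,1, 1.5,-17,-4.9,0,0,0,1, 2,-23,-4.9,0,0,0,1, 2.6,-28,-4.9,0,0,0,1, 2.7,-30.4,-4.9,0,0,0,1, 2.7,-30.4,-4.9,0,0,0,1, 2.7,-30.4,-4.9,0,0,0,1]'
python3 - <<'E'
from h import *
w=cap('wrist');cv2.imwrite('pics/w3.png',cv2.resize(w['color'][60:360,120:520],None,fx=2,fy=2))
X=pts(w);g=cv2.cvtColor(w['color'],cv2.COLOR_BGR2HSV).astype(int)
near=(np.hypot(X[...,0]-.417,X[...,1]-.238)<.04)&(w['depth']>0)
for lo,hi in((.06,.08),(.068,.074),(.018,.03)):
    q=near&(X[...,2]>lo)&(X[...,2]<hi);print(lo,q.sum(),np.argwhere(q).mean(0)[::-1],X[q].mean(0).round(4),cv2.minAreaRect((X[q][:,:2]*1000).astype(np.float32)))
q=near&(X[...,2]>.064)&(X[...,2]<.073)&((g[...,0]<8)|(g[...,0]>172))&(g[...,1]>120)
print(q.sum(),cv2.minAreaRect((X[q][:,:2]*1000).astype(np.float32)));s=monitor.observe();print(s['eef_pos'])
E
```

```text
time: 8.85
eef_pos: [0.4176, 0.2376, 0.2197]
tool_rot: [0.001, 0.969, 0.249, 0.0]
contact_force: [-0.6, -0.0, -0.0]
finger_gap: 0.0857
grasp_force: 0.0
0.06 572 [318.26573427 182.04545455] [0.4218 0.2427 0.0709] ((420.57989501953125, 242.12254333496094), (24.88823127746582, 24.89559555053711), 74.28627014160156)
0.068 354 [317.90960452 182.05084746] [0.4215 0.243  0.0701] ((420.57403564453125, 242.18504333496094), (23.76302146911621, 23.511653900146484), 74.61225128173828)
0.018 149 [318.79194631 165.4966443 ] [0.4299 0.2468 0.0233] ((428.548095703125, 246.5003204345703), (15.53921890258789, 31.856143951416016), 29.585758209228516)
291 ((420.5240173339844, 241.9328155517578), (24.45669174194336, 23.203880310058594), 73.76525115966797)
[0.41771135 0.23741383 0.21953047]
```

View pics/w3.png

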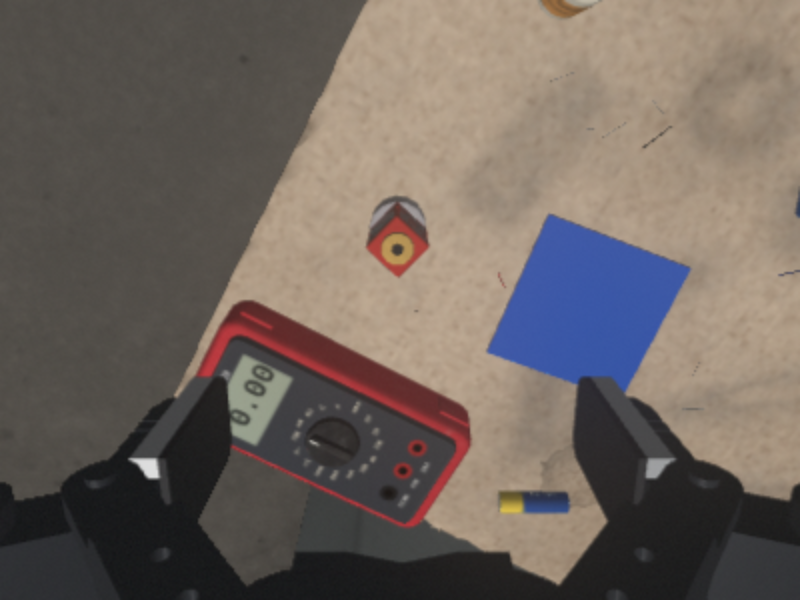

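The coupler top is at crop (398,248), standing upright, with its flats turned 45° from the tool (yaw 74/-16). I plan a gentle first pinch at yaw 74 to centre it, then grasp at yaw -16.

```bash
python3 -c "
from h import *
print(monitor.observe()['joint_pos'].round(2))
go([.4195,.241,.12],down(74));go([.4195,.241,.027],down(74))"
```

```text
[-0.47  0.53 -0.22  2.    0.19  0.63 -1.88]
shift [ 0.33 -0.24  9.95] turn [ 7.000e-02  2.000e-02 -4.522e+01]
shift [ 0.33 -0.25 19.25] turn [ 7.000e-02  2.000e-02 -4.522e+01]
```

Joint 7 rules out yaw -16, so I centre-pinch at yaw 164 and then grasp at yaw 74.

```bash
python3 -m creep '[0,0,0,0,0,-10,1, 0,0,0,0,0,-20,1, 0,0,0,0,0,-30,1, 0,0,0,0,0,-40,1, 0,0,0,0,0,-50,1, 0,0,0,0,0,-60,1, 0,0,0,0,0,-70,1, 0,0,0,0,0,-80,1, 0,0,0,0,0,-90,1, 0,0,0,0,0,-90,1]' >/dev/null
python3 -m creep '[0,0,0,0,0,-10,1, 0,0,0,0,0,-20,1, 0,0,0,0,0,-30,1, 0,0,0,0,0,-40,1, 0,0,0,0,0,-45,1, 0,0,0,0,0,-45,1]'
python3 -c "
from h import *
print(monitor.observe()['joint_pos'].round(2))
go([.4195,.241,.027],down(164))"
```

```text
time: 10.9
eef_pos: [0.4172, 0.2384, 0.2191]
tool_rot: [-0.0, 0.142, 0.99, -0.0]
contact_force: [0.3, 0.1, 0.0]
finger_gap: 0.0854
grasp_force: 0.0
[-0.06  0.66 -0.91  1.98  0.7   0.85 -0.07]
shift [-0.15  0.33 19.21] turn [-0.04 -0.   -0.33]
```

```bash
python3 -m creep '[-0.1,0.3,4,0,0,0,1, -0.1,0.3,9,0,0,0,1, -0.1,0.3,14,0,0,0,1, -0.1,0.3,17.5,0,0,0,1, -0.1,0.3,19,0,0,0,1, -0.1,0.3,19,0,0,0,1, -0.1,0.3,19,0,0,0,-1, -0.1,0.3,19,0,0,0,-1, -0.1,0.3,19,0,0,0,-1, -0.1,0.3,19,0,0,0,-1]' 20
python3 -m creep '[0,0,0,0,0,0,-1, 0,0,0,0,0,0,-1, 0,0,0,0,0,0,-1]'

```

```text
time: 12.15
eef_pos: [0.419, 0.242, 0.0298]
tool_rot: [0.0, 0.14, 0.99, 0.0]
contact_force: [0.3, -0.5, 4.1]
finger_gap: 0.0238
grasp_force: 27.6
time: 12.52
eef_pos: [0.4189, 0.242, 0.0298]
tool_rot: [0.0, 0.14, 0.99, 0.0]
contact_force: [0.3, -0.7, 5.0]
finger_gap: 0.0236
grasp_force: 27.8
```

```bash
python3 -m creep '[0,0,0,0,0,0,0.3, 0,0,0,0,0,0,1, 0,0,0,0,0,0,1, 0,0,0,0,0,10,1, 0,0,0,0,0,20,1, 0,0,0,0,0,30,1, 0,0,0,0,0,40,1, 0,0,0,0,0,50,1, 0,0,0,0,0,60,1, 0,0,0,0,0,70,1]' >/dev/null
python3 -m creep '[0,0,0,0,0,10,1, 0,0,0,0,0,20,1, 0,0,0,0,0,20,1, 0,0,0,0,0,20,1]'
python3 -c "
from h import *
print(monitor.observe()['joint_pos'].round(2))
go([.4189,.242,.029],down(74))"
```

```text
time: 14.28
eef_pos: [0.4185, 0.242, 0.0292]
tool_rot: [-0.0, 0.798, 0.603, -0.0]
contact_force: [0.2, -0.3, -0.4]
finger_gap: 0.0854
grasp_force: 0.0
[-0.49  0.89 -0.22  2.12  0.85  0.23 -1.74]
shift [0.01 0.04 0.02] turn [-0.01  0.01  0.14]
```

```bash
python3 -m creep '[0,0,0.1,0,0,0,0, 0,0,0.1,0,0,0,-1, 0,0,0.1,0,0,0,-1, 0,0,0.1,0,0,0,-1, 0,0,0.1,0,0,0,-1, 0,0,0.1,0,0,0,-1, 0,0,0.1,0,0,0,-1]' 80
python3 -m creep '[0,0,-2,0,0,0,-1, 0,0,-5,0,0,0,-1, 0,0,-10,0,0,0,-1, 0,0,-15,0,0,0,-1, 0,0,-18,0,0,0,-1, 0,0,-18,0,0,0,-1]'
python3 - <<'E'
from h import *
zn=R.from_euler('z',29,degrees=True).apply([-np.sin(np.radians(35)),0,np.cos(np.radians(35))]);np.save('zn.npy',zn)
s=monitor.observe();print(zn,s['joint_pos'].round(2))
ball=np.array([.5668,-.0268,.066]);hexo=ball-.022*zn;print('hex',hexo)
c=R.from_euler('z',29,degrees=True).as_matrix()
A=np.stack([np.cross(-1*c[:,1],-zn),-c[:,1],-zn],1);print(A)
tcp=hexo+zn*(.045+.0275+.03);print(tcp)   # rim 45+30mm off
go(tcp,A)
E
```

```text
time: 15.15
eef_pos: [0.4187, 0.2419, 0.0284]
tool_rot: [0.0, 0.799, 0.602, 0.0]
contact_force: [-0.5, -0.0, 2.6]
finger_gap: 0.0229
grasp_force: 78.1
time: 15.9
eef_pos: [0.4194, 0.2425, 0.2098]
tool_rot: [0.0, 0.799, 0.601, 0.002]
contact_force: [1.0, -0.7, -3.6]
finger_gap: 0.0232
grasp_force: 79.0
[-0.50166125 -0.27807537  0.81915204] [-0.22  0.6  -0.62  1.99  0.53  0.71 -1.46]
hex [ 0.57783655 -0.02068234  0.04797866]
[[ 0.71644652  0.48480962  0.50166125]
 [ 0.39713279 -0.87461971  0.27807537]
 [ 0.57357644 -0.         -0.81915204]]
[ 0.52641627 -0.04918507  0.13194174]
shift [-25.09  18.34   7.76] turn [-13.65  32.95  43.51]
```

```bash
python3 -c "
from h import *
go([.48,-.07,.20],down(29))"
```

```text
shift [-28.36  14.47   0.93] turn [ 0.07 -0.21 44.93]
```

```bash
python3 -m creep '[-3,1.5,0,0,0,6,-1, -8,4,0,0,0,14,-1, -13,7,0.4,0,0,22,-1, -18,9,0.9,0,0,30,-1, -23,12,0.9,0,0,38,-1, -27,14,0.9,0,0,45,-1, -28.4,14.5,0.9,0,0,45,-1, -28.4,14.5,0.9,0,0,45,-1]'
python3 -m creep '[0,0,0,0,9,0,-1, 0,0,0,0,18,0,-1, 0,0,0,0,27,0,-1, 0,0,0,0,35,0,-1, 0,0,0,0,35,0,-1, 0,0,0,0,35,0,-1]'
cat >> h.py <<'E'
c=R.from_euler('z',29,degrees=True).as_matrix(); zn=c@[-np.sin(np.radians(35)),0,np.cos(np.radians(35))]
A=np.stack([np.cross(-c[:,1],-zn),-c[:,1],-zn],1)
ball=np.array([.5668,-.0268,.066]); hexo=ball-.022*zn
def nip(): # tool in nipple frame (x toward the tool-x side, y tool-y), rim distance
    s=monitor.observe();q=s['tool_rot'];B=R.from_quat([q[1],q[2],q[3],q[0]]).as_matrix()
    rim=s['eef_pos']+B[:,2]*.0284; d=rim-hexo
    print('rim off along toolx,y (mm)',(A[:,:2].T@d*1000).round(2),'height',round(zn@d*1000,2),'force tool',(B.T@s['contact_force']).round(1),'gap',s['finger_gap'],s['grasp_force'],'t',s['time'])
E
python3 - <<'E'
from h import *
nip();go(hexo+zn*(.0284+.045),A);print(monitor.observe()['joint_pos'].round(2))
w=cap('wrist');cv2.imwrite('pics/w4.png',w['color'])
E
```

```text
time: 16.9
eef_pos: [0.4784, -0.0715, 0.1981]
tool_rot: [-0.0, 0.968, 0.25, -0.001]
contact_force: [-0.1, 1.2, -2.1]
finger_gap: 0.0234
grasp_force: 78.8
time: 17.65
eef_pos: [0.4602, -0.0701, 0.1813]
tool_rot: [-0.064, 0.945, 0.258, 0.193]
contact_force: [-1.6, 0.2, -4.4]
finger_gap: 0.0228
grasp_force: 78.9
rim off along toolx,y (mm) [-33.1  -14.65] height 154.18 force tool [-3.  -0.9  3.5] gap 0.02279300128107736 78.93448926508427 t 17.65
shift [ 4.83  1.79 10.04] turn [-1.91 11.6   1.01]
[ 0.88  0.72 -1.    2.33  1.54  0.33 -2.4 ]
```

View pics/w4.png

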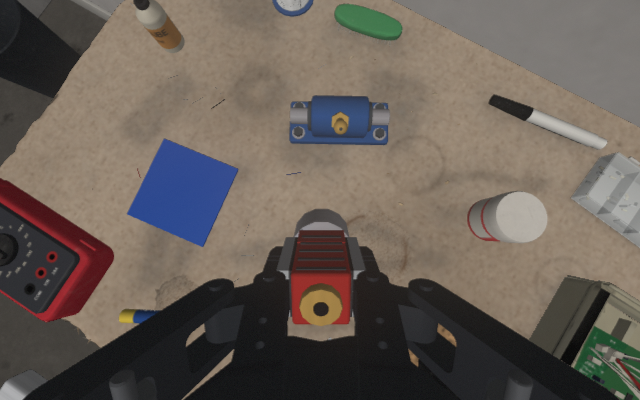

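The coupler is held straight, the nipple is at (341,123) and the path is clear. The tilt isn't reached yet, so I give it more rows.

```bash
python3 -m creep '[1,0.5,0.5,0,3,0,-1, 3,1.2,2,-1,6,0,-1, 4.8,1.8,4,-2,9,0,-1, 4.8,1.8,5,-2,11.6,1,-1, 4.8,1.8,5,-2,11.6,1,-1, 4.8,1.8,5,-2,11.6,1,-1]'
python3 - <<'E'
from h import *
nip();go(hexo+zn*(.0284+.045),A);print(monitor.observe()['joint_pos'].round(2))
E
```

```text
time: 18.45
eef_pos: [0.5245, -0.0532, 0.1549]
tool_rot: [-0.074, 0.924, 0.239, 0.29]
contact_force: [0.7, 0.3, -2.0]
finger_gap: 0.0233
grasp_force: 80.0
rim off along toolx,y (mm) [10.09  2.64] height 95.0 force tool [-0.5  0.1  2.1] gap 0.023251573767783838 80.02514518797398 t 18.45
shift [-1.01 -0.27  5.  ] turn [0.07 0.1  0.03]
[ 1.    1.16 -1.47  2.35  1.9   0.85 -2.65]
```

Tilt is now correct, but joints 3 and 7 are at their limits. The coupler is round about its axis, so I turn -50° about tool z.

```bash
python3 -m creep '[-1,-0.3,0,0,0,-8,-1, -1,-0.3,0,0,0,-17,-1, -1,-0.3,0,0,0,-26,-1, -1,-0.3,0,0,0,-35,-1, -1,-0.3,0,0,0,-43,-1, -1,-0.3,0,0,0,-50,-1, -1,-0.3,0,0,0,-50,-1, -1,-0.3,0,0,0,-50,-1]'
python3 - <<'E'
from h import *
Z=R.from_euler('z',-50,degrees=True).as_matrix()
nip();go(hexo+zn*(.0284+.045),A@Z);print(monitor.observe()['joint_pos'].round(2))
E
```

```text
time: 19.45
eef_pos: [0.5161, -0.0562, 0.1492]
tool_rot: [0.057, 0.737, 0.605, 0.295]
contact_force: [-0.2, -0.1, -2.1]
finger_gap: 0.0234
grasp_force: 80.2
rim off along toolx,y (mm) [-0.29  1.32] height 95.38 force tool [-0.9 -1.1  1.6] gap 0.023423420473904465 80.18755294382572 t 19.45
shift [ 0.13 -0.07  5.04] turn [ 0.11  0.28 -0.16]
[ 0.97  1.06 -1.29  2.38  2.06  0.69 -1.95]
```

```bash
python3 -m creep '[0,0,2,0,0,0,-1, 0.1,-0.1,4,0,0,0,-1, 0.1,-0.1,5.7,0,0.2,0,-1, 0.1,-0.1,5.7,0,0.2,0,-1, 0.1,-0.1,5.7,0,0.2,0,-1]'
python3 - <<'E'
from h import *
nip()
a=cap('scene');b=cap('top');w=cap('wrist')
x=cv2.resize(a['color'][155:215,285:345],None,fx=7,fy=7,interpolation=cv2.INTER_CUBIC)
y=cv2.resize(w['color'][80:230,240:390],None,fx=2.8,fy=2.8,interpolation=cv2.INTER_CUBIC)
cv2.imwrite('pics/near.png',cv2.resize(np.hstack([x,y]),(800,400)))
P=np.array([hexo+zn*t for t in (0,.022,.029,.036,.06,.08)])
for n,d in (('scene',a),('wrist',w)): print(n,cv2.projectPoints(P,d['rvec'],d['tvec'],d['K'],None)[0].reshape(-1,2).round(1).tolist())
E
```

```text
time: 20.08
eef_pos: [0.5433, -0.0398, 0.1015]
tool_rot: [0.055, 0.737, 0.605, 0.296]
contact_force: [-0.2, 0.1, -1.8]
finger_gap: 0.0232
grasp_force: 80.2
rim off along toolx,y (mm) [-1.66  0.04] height 38.05 force tool [-0.6 -1.   1.4] gap 0.023160180199782474 80.21027460694313 t 20.075
scene [[310.7, 192.4], [315.4, 187.3], [316.9, 185.6], [318.4, 184.0], [323.8, 178.2], [328.4, 173.2]]
wrist [[321.5, 212.2], [321.6, 222.6], [321.7, 226.4], [321.7, 230.5], [322.0, 247.1], [322.2, 265.0]]
```

View pics/near.png

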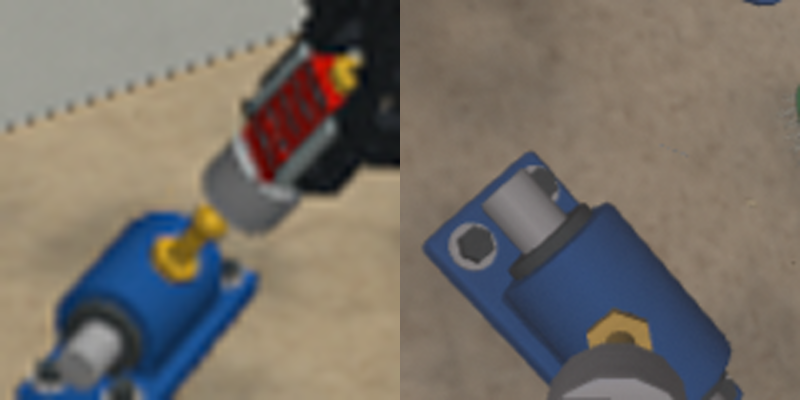

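```bash
python3 - <<'E'
from h import *
s=monitor.observe();q=s['tool_rot'];B=R.from_quat([q[1],q[2],q[3],q[0]]).as_matrix()
rim=s['eef_pos']+B[:,2]*.0284
for n in('scene','top','wrist'):
    d=load(n); pr=lambda P:cv2.projectPoints(np.array(P,float).reshape(-1,3),d['rvec'],d['tvec'],d['K'],None)[0].reshape(-1,2).round(2)
    o=pr([ball])[0]
    print(n,'rim,collarmid,shoulder,button',pr([rim-B[:,2]*t for t in(0,.012,.024,.075)]).tolist())
    print('  hex,ball',pr([hexo,ball]).tolist(),'d/mm x,y,z',((pr([ball+A[:,0]*.01,ball+A[:,1]*.01,ball+zn*.01])-o)/10).round(3).tolist())
    g=cv2.cvtColor(d['color'],cv2.COLOR_BGR2HSV).astype(int);v,u=np.mgrid[:400,:640]
    br=(g[...,0]>14)&(g[...,0]<30)&(g[...,1]>140)&(g[...,2]>70);rd=((g[...,0]<8)|(g[...,0]>172))&(g[...,1]>130)
    bt=pr([rim-B[:,2]*.075])[0];
    for nm,m,c,r in(('button',br,bt,8 if n!='wrist' else 25),('brass nipple',br,pr([hexo*.5+ball*.5])[0],9 if n!='wrist' else 25),('red',rd,pr([rim-B[:,2]*.05])[0],12 if n!='wrist' else 50)):
        k=m&(np.hypot(u-c[0],v-c[1])<r);i=np.argwhere(k)[:,::-1]
        if len(i): print('  ',nm,len(i),i.mean(0).round(2),i.min(0),i.max(0))
E
```

```text
scene rim,collarmid,shoulder,button [[319.52, 183.79], [322.2, 180.91], [324.91, 177.99], [336.93, 165.08]]
  hex,ball [[310.66, 192.36], [315.38, 187.28]] d/mm x,y,z [[-0.301, -0.276], [0.167, -0.188], [0.219, -0.236]]
   button 17 [336.29 165.76] [335 163] [338 168]
   brass nipple 54 [312.72 191.37] [308 186] [318 196]
   red 120 [328.5  171.69] [322 163] [336 181]
top rim,collarmid,shoulder,button [[330.88, 174.15], [332.4, 175.47], [333.95, 176.82], [340.95, 182.89]]
  hex,ball [[325.82, 169.71], [328.46, 171.97]] d/mm x,y,z [[-0.161, -0.329], [0.338, -0.193], [0.123, 0.106]]
   button 19 [340.32 183.74] [339 181] [342 186]
   brass nipple 21 [325.67 169.19] [324 167] [328 172]
   red 85 [335.28 180.45] [331 174] [341 188]
wrist rim,collarmid,shoulder,button [[320.23, 233.95], [320.21, 241.98], [320.19, 251.15], [320.04, 311.29]]
  hex,ball [[321.48, 212.17], [321.63, 222.63]] d/mm x,y,z [[1.134, -0.895], [0.935, 1.04], [0.008, 0.553]]
   button 748 [319.9  307.57] [299 291] [341 325]
   red 2875 [320.4  272.47] [291 231] [350 323]
```

All ten pictures are used, so the rest is done by numbers. The same-camera residuals put the nipple within about 2 mm of the model, so I centre on the mean and advance while watching the sideways force.

```bash
cat >> h.py <<'E'
Z=R.from_euler('z',-50,degrees=True).as_matrix()
def to(x,y,h): return go(hexo+A[:,0]*x/1e3+A[:,1]*y/1e3+zn*(.0284+h/1e3),A@Z)
E
python3 -c "
from h import *
to(-1,0,30)"

```

```text
shift [0.07 0.02 0.83] turn [ 0.08  0.08 -0.18]
```

```bash
python3 -m creep '[0.1,0,0.4,0,0.1,0,-1, 0.1,0,0.8,0,0.1,0,-1, 0.1,0,0.8,0,0.1,0,-1]' 100 >/dev/null; python3 -c "
from h import *
nip()"
python3 -m creep '[0,0,0.3,0,0,0,-1, 0,0,0.3,0,0,0,-1]'>/dev/null; python3 -c "
from h import *
nip()"
python3 -m creep '[0,0,0.25,0,0,0,-1, 0,0,0.25,0,0,0,-1]'>/dev/null; python3 -c "
from h import *
nip();to(-1,0,20)"
```

```text
rim off along toolx,y (mm) [-1.17 -0.69] height 29.36 force tool [-0.5 -1.6  2.5] gap 0.022948568174660514 98.26624721288681 t 20.6
rim off along toolx,y (mm) [-1.17 -0.66] height 26.47 force tool [-1.1 -0.1  1.6] gap 0.023065862988583163 98.26583907008171 t 20.85
rim off along toolx,y (mm) [-1.16 -0.6 ] height 24.04 force tool [-1.2 -0.2  2.1] gap 0.02279660029892319 98.26655857264996 t 21.1
shift [-0.03  0.05  0.4 ] turn [ 0.03 -0.03 -0.2 ]
```

```bash
python3 -m creep '[0,0,0.2,0,0,0,-1, 0,0,0.4,0,0,0,-1, 0,0,0.4,0,0,0,-1]'>/dev/null; python3 -c "
from h import *
nip()"
python3 -m creep '[0,0,0.2,0,0,0,-1, 0,0,0.4,0,0,0,-1, 0,0,0.4,0,0,0,-1]'>/dev/null; python3 -c "
from h import *
nip()"
```

```text
rim off along toolx,y (mm) [ 0.51 -0.82] height 20.53 force tool [ 1.2  0.6 -4.1] gap 0.022692263351940935 99.69588585197926 t 21.475
rim off along toolx,y (mm) [-0.02 -0.77] height 16.5 force tool [ 1.2  1.9 -2.9] gap 0.023244715110389988 99.2273573577404 t 21.85
```

```bash
python3 -m creep '[0,0,0.2,0,0,0,-1, 0,0,0.4,0,0,0,-1, 0,0,0.4,0,0,0,-1]'>/dev/null; python3 -c "
from h import *
nip()"
python3 -m creep '[0,0,0.2,0,0,0,-1, 0,0,0.4,0,0,0,-1, 0,0,0.4,0,0,0,-1]'>/dev/null; python3 -c "
from h import *
nip();to(0,0,0)"
```

```text
rim off along toolx,y (mm) [ 0.43 -0.74] height 10.95 force tool [ 3.2  2.3 11.1] gap 0.02302152937930408 98.34081083536148 t 22.225
rim off along toolx,y (mm) [-0.39 -0.67] height 8.23 force tool [ 2.5  2.4 -3. ] gap 0.023049214508417543 99.61398415267467 t 22.6
shift [-0.02  0.08  0.82] turn [ 0.09 -0.09 -0.18]
```

It snapped on at about 11 mm. I press on to the hexagon, easing off the sideways force.

```bash
python3 -m creep '[0.05,0.05,0.2,0,0,0,-1, 0.05,0.05,0.4,0,0,0,-1, 0.05,0.05,0.4,0,0,0,-1]'>/dev/null; python3 -c "
from h import *
nip()"
python3 -m creep '[0.05,0.05,0.2,0,0,0,-1, 0.05,0.05,0.4,0,0,0,-1, 0.05,0.05,0.4,0,0,0,-1]'>/dev/null; python3 -c "
from h import *
nip();to(0,0,0)"
```

```text
rim off along toolx,y (mm) [-0.35 -0.64] height 4.38 force tool [ 2.1  2.6 -6.4] gap 0.023305661821889423 99.92048151791096 t 22.975
rim off along toolx,y (mm) [-0.33 -0.66] height 0.57 force tool [ 0.9  1.5 -7.3] gap 0.023108892511391387 100.2678170800209 t 23.35
shift [-0.03  0.07  0.06] turn [ 0.02  0.02 -0.19]
```

```bash
python3 -m creep '[0.03,0.05,0.15,0,0,0,-1, 0.03,0.05,0.3,0,0,0,-1, 0.03,0.05,0.3,0,0,0,-1]'>/dev/null; python3 -c "
from h import *
nip()"

```

```text
rim off along toolx,y (mm) [-0.32 -0.7 ] height -0.79 force tool [ -1.8   1.  -24.8] gap 0.02265164953590393 103.438351303339 t 23.725
```

```bash
python3 -m creep '[0,0,0,0,0,0,-1, 0,0,0,0,0,0,-1, 0,0,0,0,0,0,-1]'>/dev/null; python3 - <<'E'
from h import *
nip();to(0,0,0);a=cap('scene');P=pts(a);h=cv2.cvtColor(a['color'],cv2.COLOR_BGR2HSV).astype(int)
m=(h[...,2]<70)&(P[...,2]>.015)&(P[...,2]<.12)&(np.hypot(P[...,0]-.405,P[...,1]+.25)<.05)&(a['depth']>0);p=P[m]
print(len(p),cv2.minAreaRect((p[:,:2]*1000).astype(np.float32)))
g=P[((h[...,0]<8)|(h[...,0]>172))&(h[...,1]>130)&(np.linalg.norm(P-(hexo+zn*.048),axis=-1)<.04)]
d=g-hexo;print('grip pts',len(g),(A[:,:2].T@d.mean(0)*1000).round(1),np.percentile(d@zn*1000,[3,97]).round(1))
E
```

```text
rim off along toolx,y (mm) [-0.32 -0.65] height -0.79 force tool [ -1.3  -0.1 -25.4] gap 0.022757570677729582 103.42266038060188 t 24.1
shift [-0.03  0.07 -0.08] turn [ 0.03  0.06 -0.1 ]
570 ((401.40057373046875, -246.20819091796875), (31.793010711669922, 51.98639678955078), 29.81337547302246)
grip pts 113 [  3.7 -10.1] [29.2 71.2]
```

The grip spans about 24–70 mm from the hexagon, so the coupler is fully seated. It is pressed at about 25 N, and the brick is still standing on the mat. I hand in.

```bash
python3 -c "
from workcell import robot
print(robot.close_job())"
```

```text
the job is handed in; nothing more can be done
None
```

I handed the job in at about 24 s; the hand-in returned no verdict. By my last measurements the brick stands upright on the cork mat, released, and the coupler is snapped on with its rim at the nipple's hexagon, held there with about 25 N; the jar and oil bottle were kept clear of but not re-measured at the end.

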